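# Top off the kindling tower and hold the briquette over it with the tongs

### The arm

A 6-joint arm with a two-finger parallel gripper is mounted at the origin on the work surface. World frame = base frame: x ahead of the robot, y to its left, z up, the work surface at z = 0. Lengths are in m, angles in rad, forces in N, time in s.
With the tool pointing down it reaches from about 0.375 to 0.975 m from the base axis. Payload 3.8 kg.
Tool frame: the origin (TCP) lies midway between the tips of the shut fingers; the grasp point (between the pads) lies 19 mm behind it; z points along the fingers, y is the line along which they close (so a half turn about z gives the same grasp; the last joint's range is limited). The gripper opens to 88 mm and grips with 3 to 60 N. Pads are 18 mm wide; open, the fingers measure 123 mm over their backs; the gripper's body (75 mm by 187 mm) begins 45 mm behind the grasp point.
Start: joints at [-0.037, 0.264, 1.604, -0, 1.274, -0.037], TCP at [0.675, -0, 0.239] pointing down, gripper open.
Joint ranges: [-2.63, 2.63], [-0.94, 2.18], [0.31, 2.57], [-1.31, 4.45], [0, 2.66], [-2.55, 2.55]. Speed limits (rad/s): [2.57, 2.57, 3.14, 3.14, 3.14, 3.14].

### API

Orientations are given as a rotation vector (axis times angle).
In Python, from cell import manip, inverse_kinematics, cams, order gives the robot as it stands. Calls block until the motion is done:
- manip.move_pose(position, orientation): joint-space move of the TCP to a pose.
- manip.move_linear(position, rate=0.15, rot=None): straight line of the TCP; rot=None keeps the orientation; rate is the mean speed in m/s.
- manip.set_joints(angles): joint-space move.
- manip.set_gripper(opening, force=None): finger opening in m; force is the grip in N (None keeps the last); returns when the fingers have stopped.
- manip.dwell(seconds).
- inverse_kinematics(position, orientation): joint angles nearest the present ones, or None.
- manip.state(): the state.
- cams.capture(name): name is "scene" or "side" or "wrist"; returns a dict with "image" (384x512x3 uint8, blue, green, red), "z_map" (384x512 float32, m along the optical axis (not along the pixel's ray), 0 where there is no reading), "intrinsics" (3x3 intrinsics, pixels), "position" and "orientation" of the camera in the world; the wrist camera has in their place "T_tool_cam" (4x4, takes a point from camera to tool coordinates, whose origin is the TCP and whose axes are the flange's). Camera axes: x right, y down, z forward; pixel columns grow to the right and rows downward; lengths in m; the calibration is good to about 2 mm. A picture is of the moment at which its call begins: read the wrist's pose just before it.
A pose or a line that the arm cannot do raises manip.IKError and nothing moves.
- order.close_job(): hands the job in; it is judged then, once.
The state is a dict: "clock": time; "joint_pos": joint angles; "joint_velocities": joint speeds; "tau": joint torques, N m; "tool_pos": TCP position; "tcp_rot": TCP orientation; "contact_force": force on the tool from outside, world axes, zero at the start; "moment": the same for the moment, N m; "gripper_width": finger opening in m; "grasp_force": force on a finger pad.
Only numpy, scipy, OpenCV 4.12 (cv2) and the standard library are available. Lean on these libraries where they do the work, as an engineer would, in place of code of your own. Each camera call takes 0.05 s, during which the arm holds its last target. There are 200 camera calls.

### The job

Finish the kindling tower in the drip tray: lay the two loose slats on top as its third layer, crosswise to the slats just below and each lined up straight above one of the bottom pair, and let go of them without shifting the slats already there. Then pick up the bamboo-handled tongs, close their jaws on the round briquette (do not touch the briquette with the fingers) and hold it lifted over the middle of the tower, at least 4 cm clear above it. Finish while still holding it there in the tongs, and leave the salt cellar and the nozzle cap where they are.

Things in the scene. Friction and masses are not known exactly. Their poses are not given: they have to be found in the camera images.
- tray: Square aluminium drip tray, 200 x 200 mm, rim 14 mm high, floor 3 mm thick, fixed. Origin: centre of its underside. The tower stands centred in it, two layers of two 18 mm slats: bottom pair along the tray's x at y = +-45 mm, second pair along the tray's y at x = +-45 mm. Second layer's top 39 mm above the origin; the finished third layer's top 57 mm
- low_1_mid (a point): This is one of the bottom pair of slats of the tower (140 x 18 x 18 mm pale wood). The point is its centre; x runs along its length. Bottom slats lie along the tray's x, centred 45 mm either side of the tray's centre, on its floor
- low_2_mid (a point): This is one of the bottom pair of slats of the tower (140 x 18 x 18 mm pale wood). The point is its centre; x runs along its length. Bottom slats lie along the tray's x, centred 45 mm either side of the tray's centre, on its floor
- cross_1_mid (a point): This is one of the second-layer pair of the tower (140 x 18 x 18 mm pale wood), lying across the bottom pair along the tray's y, centred 45 mm either side of the tray's centre. The point is its centre (27 mm above the slats' footing); x runs along its length
- cross_2_mid (a point): This is one of the second-layer pair of the tower (140 x 18 x 18 mm pale wood), lying across the bottom pair along the tray's y, centred 45 mm either side of the tray's centre. The point is its centre (27 mm above the slats' footing); x runs along its length
- slat_1_mid (a point): One of two loose pale-wood slats, 140 mm long, 18 mm wide and 18 mm high, 35 g, lying flat on the table to the left of the tray. The point is its centre, 9 mm above its underside; x runs along its length, z is up. The two slats are interchangeable
- slat_2_mid (a point): One of two loose pale-wood slats, 140 mm long, 18 mm wide and 18 mm high, 35 g, lying flat on the table to the left of the tray. The point is its centre, 9 mm above its underside; x runs along its length, z is up. The two slats are interchangeable
- tongs_grip (a point): Spring tongs lying on the table, 245 mm long, 165 g; arms move sideways. The point: where to grip, midway between the bamboo handles, 14 mm above the underside, near the centre of mass; x points to the jaws, y across, z up. Handles 28 mm high, from 70 mm behind to 45 mm ahead of it. Outer width over them here: 49 mm relaxed (each splayed 0.065 rad), 34 mm (parallel) on the briquette
- tongs_tip (a point): Point midway between the middles of the relaxed jaws, where the briquette should come: 100 mm ahead of tongs_grip along x, 14 mm above the underside. Jaws: flat steel plates 60 mm long, 24 mm high (2 to 26 mm above the underside), 66 mm apart when relaxed
- jaw (a joint): How far the tongs are closed, rad: 0 relaxed, about 0.13 on the briquette, 0.25 shut. The pivot is 115 mm behind tongs_grip; the jaw gap shrinks 1.9 mm per mm squeezed at the grip. A spring opens them: squeezing there takes 3 N to start, 7 N to reach the briquette, and more to press on it. Squeezed by about 4 mm they can be lifted with the jaws still open wide (58 mm)
- briquette_mid (a point): Round pressed-sawdust briquette, a dark wood-coloured upright puck 38 mm in diameter and 32 mm high, 45 g, standing on the table right of the tray. The point is its centre, 16 mm above its underside
- salt: Clear glass salt cellar, 62 mm in diameter, 45 mm high; a bystander. Origin: centre of its underside
- cap: Grey plastic spray nozzle cap, 34 mm in diameter, 40 mm high; a bystander. Origin: centre of its underside
Things that resemble listed ones, but are neither listed nor needed, are in the scene too. Leave any grey look-alike of the part that bears slat_1_mid alone. Leave any purple or yellow look-alike of the part that bears slat_2_mid alone.

How it is judged:
By the outcome, as a careful person would: the job done as asked, in the order asked, and still so for the second after the job is handed in, while the arm keeps its last pose, push and grip.
It also fails if it takes over 72 s, if anything falls off the work surface, if the arm or the gripper's body presses on something with over 40 N, if the wrist force passes 120 N, or if a joint passes its speed limit or range.

## Working session

There is one attempt and no reset: what is moved stays moved. The work goes in short steps, each a Python script; the robot and the scene stay as the last script left them, time stands still between calls to the robot, and variables do not carry over. Pictures are saved under pics/ and viewed, at most 10 in all, crops included, and the job is handed in when it is done.

```bash
ls; mkdir -p pics; python3 - <<'E'
from cell import manip,cams
import cv2,numpy as np
for n in("scene","side"):
    c=cams.capture(n);cv2.imwrite(f"pics/{n}0.png",c["image"]);np.savez(f"{n}0.npz",**c)
    print(n,c["intrinsics"].tolist(),c["position"],c["orientation"],(c["z_map"]>0).mean())
s=manip.state();print(s["clock"],s["tool_pos"],s["tcp_rot"],s["gripper_width"])
E
```

```text
pics
scene [[376.19044959462724, 0.0, 258.340245725285], [0.0, 376.19044959462724, 193.86979634148344], [0.0, 0.0, 1.0]] [ 1.17490124 -0.44924892  0.82237912] [-2.10913084 -1.0540554   0.47023154] 0.9958140055338541
side [[436.7237236293381, 0.0, 254.88110015192967], [0.0, 436.7237236293381, 192.181583824521], [0.0, 0.0, 1.0]] [ 0.19324187 -1.02604381  0.83102314] [-2.15455121  0.31275793 -0.16543949] 0.9959869384765625
0.1 [6.74361467e-01 2.48699729e-05 2.37510608e-01] [-2.22042015e+00 -2.22033822e+00  2.14909955e-03] 0.08821998581383252
```

View pics/scene0.png

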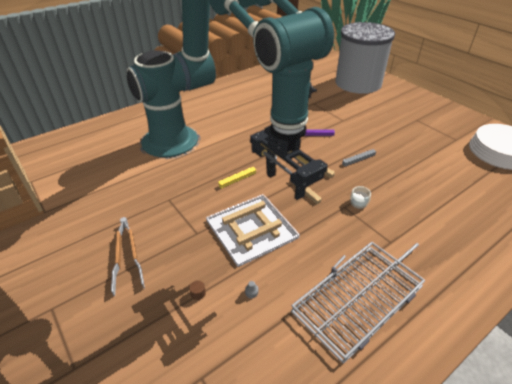

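View pics/side0.png

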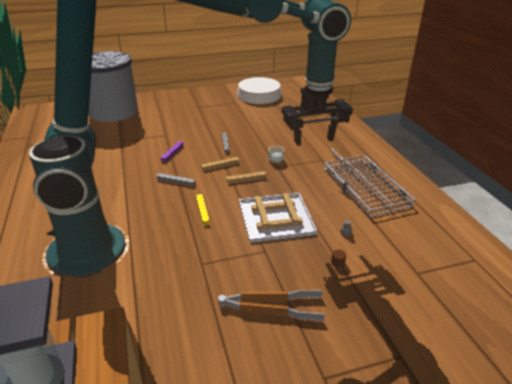

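Scene: gripper hides the slats; tray ~(250,230), tongs ~(127,255), briquette (198,290), cap (251,290), salt (360,198). Side: loose wooden slats ~(220,165) and (246,178), tray (278,217), tongs with jaws to the right, pivot (223,299), briquette (338,258).

```bash
cat > h.py <<'E'
import numpy as np,cv2
from scipy.spatial.transform import Rotation as R
def cam_pose(c,tool=None):
    if tool is None: return R.from_rotvec(c["orientation"]).as_matrix(),np.array(c["position"])
    T=np.eye(4);T[:3,:3]=R.from_rotvec(tool[1]).as_matrix();T[:3,3]=tool[0]
    T=T@c["T_tool_cam"];return T[:3,:3],T[:3,3]
def ray(K,P,uv,z):
    Rm,p=P;uv=np.atleast_2d(uv).astype(float)
    d=np.c_[(uv-K[:2,2])/K[[0,1],[0,1]],np.ones(len(uv))]@Rm.T
    return p+d*((z-p[2])/d[:,2])[:,None]
def project(K,P,X):
    q=(np.atleast_2d(X)-P[1])@P[0];return q[:,:2]/q[:,2:]*K[[0,1],[0,1]]+K[:2,2]
def down(yaw):  # tool z down; tool y (closing line) at angle yaw+90deg, tool x along yaw
    c,s=np.cos(yaw),np.sin(yaw)
    return R.from_matrix(np.array([[c,s,0],[s,-c,0],[0,0,-1.]])).as_rotvec()
E
python3 - <<'E'
from h import *
from cell import inverse_kinematics as ik
for n,pts in(("side",dict(slatA=(220,165,.018),slatB=(246,178,.018),tray=(278,217,.014),piv=(223,299,.02),jaw1=(322,294,.026),jaw2=(324,320,.026),briq=(338,254,.032),cap=(346,224,.04),salt=(276,149,.045),g1=(176,180,.018),g2=(226,143,.018),yel=(203,210,.018))),("scene",dict(tray=(251,230,.014),briq=(198,283,.032),cap=(251,283,.04),salt=(360,190,.045),piv=(122,221,.02)))):
    c=dict(np.load(n+"0.npz"))
    for k,v in pts.items(): print(n,k,ray(c["intrinsics"],cam_pose(c),v[:2],v[2])[0].round(3))
print(down(np.pi/2), down(0))
for p in((.55,.15,.3),(.6,-.05,.3),(.55,-.25,.3)):
    for y in (0,np.pi/2,-np.pi/2):print(p,y,ik(p,down(y)))
E
```

```text
side slatA [0.459 0.311 0.018]
side slatB [0.526 0.201 0.018]
side tray [ 0.562 -0.034  0.014]
side piv [ 0.326 -0.309  0.02 ]
side jaw1 [ 0.559 -0.368  0.026]
side jaw2 [ 0.532 -0.441  0.026]
side briq [ 0.655 -0.254  0.032]
side cap [ 0.728 -0.152  0.04 ]
side salt [0.675 0.321 0.045]
side g1 [0.292 0.257 0.018]
side g2 [0.519 0.469 0.018]
side yel [0.349 0.061 0.018]
scene tray [ 0.574 -0.03   0.014]
scene briq [ 0.651 -0.248  0.032]
scene cap [ 0.735 -0.146  0.04 ]
scene salt [0.666 0.321 0.045]
scene piv [ 0.322 -0.315  0.02 ]
[2.22144147 2.22144147 0.        ] [3.14159265 0.         0.        ]
(0.55, 0.15, 0.3) 0 [ 2.22560660e-01  3.30496999e-02  1.75470290e+00 -4.44089210e-16
  1.35384006e+00  1.79335699e+00]
(0.55, 0.15, 0.3) 1.5707963267948966 [ 2.22560660e-01  3.30496999e-02  1.75470290e+00 -4.44089210e-16
  1.35384006e+00  2.22560660e-01]
(0.55, 0.15, 0.3) -1.5707963267948966 None
(0.6, -0.05, 0.3) 0 [-1.24509679e-01  9.48536152e-02  1.68924164e+00 -4.44089210e-16
  1.35749740e+00  1.44628665e+00]
(0.6, -0.05, 0.3) 1.5707963267948966 [-1.24509679e-01  9.48536152e-02  1.68924164e+00 -4.44089210e-16
  1.35749740e+00 -1.24509679e-01]
(0.6, -0.05, 0.3) -1.5707963267948966 None
(0.55, -0.25, 0.3) 0 [-4.67853944e-01  9.88393356e-02  1.68489915e+00 -4.44089210e-16
  1.35785416e+00  1.10294238e+00]
(0.55, -0.25, 0.3) 1.5707963267948966 [-4.67853944e-01  9.88393356e-02  1.68489915e+00 -4.44089210e-16
  1.35785416e+00 -4.67853944e-01]
(0.55, -0.25, 0.3) -1.5707963267948966 None
```

```bash
python3 - <<'E'
from h import *
from cell import manip,cams
ims=[]
for n,p in(("t",(.54,-.31,.36)),("m",(.56,-.03,.36)),("s",(.49,.24,.36))):
    manip.move_pose(p,down(np.pi/2)); manip.dwell(.2)
    s=manip.state();c=cams.capture("wrist")
    np.savez(f"w{n}.npz",tp=s["tool_pos"],tr=s["tcp_rot"],**c);ims.append(c["image"])
print(c["T_tool_cam"].round(3),s["clock"],c["intrinsics"])
cv2.imwrite("pics/w.png",cv2.resize(np.vstack([np.hstack(ims[:2]),np.hstack([ims[2],ims[2]*0])]),(800,600)))
E
```

```text
[[ 0.001 -0.95  -0.311  0.081]
 [ 1.     0.001  0.002 -0.   ]
 [-0.002 -0.311  0.95  -0.145]
 [ 0.     0.     0.     1.   ]] 4.3167 [[314.5011215    0.         257.61131089]
 [  0.         314.5011215  194.49251929]
 [  0.           0.           1.        ]]
```

View pics/w.png

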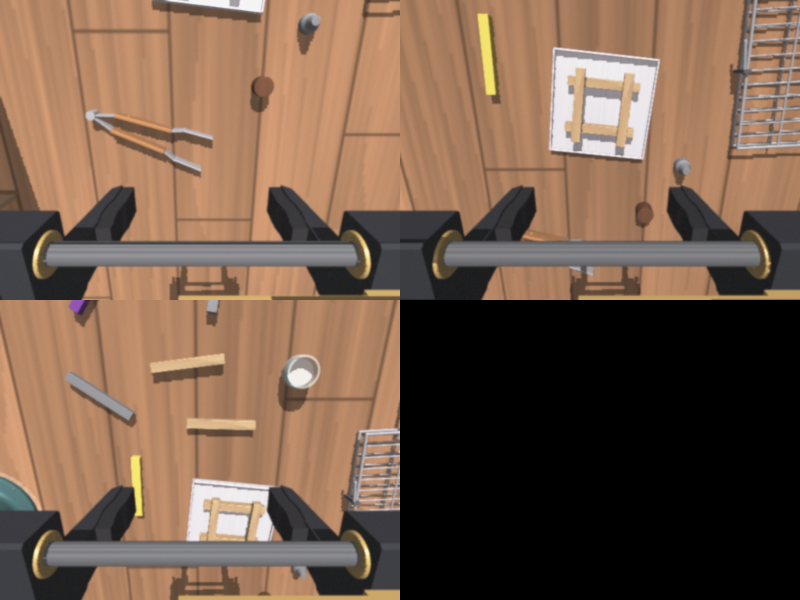

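Tongs (top-left panel) pivot at (92,116), jaws ending (212,138)/(200,172); briquette (262,87), cap (310,22). Tray centred (604,103) with upper slats vertical in the picture; loose slats (187,366) and (221,425) panel pixels.

```bash
cat >> h.py <<'E'
def cloud(c,P):
    K=c["intrinsics"];v,u=np.mgrid[:384,:512];z=c["z_map"]
    q=np.dstack([(u-K[0,2])/K[0,0]*z,(v-K[1,2])/K[1,1]*z,z])
    return q@P[0].T+P[1]
def blobs(X,lo,hi,box,amin=30):
    m=(X[...,2]>lo)&(X[...,2]<hi)&(X[...,0]>box[0])&(X[...,0]<box[1])&(X[...,1]>box[2])&(X[...,1]<box[3])
    n,l,st,_=cv2.connectedComponentsWithStats(m.astype(np.uint8))
    return [X[l==i] for i in range(1,n) if st[i,4]>=amin]
def rect(p):
    (c,(w,h),a)=cv2.minAreaRect((p[:,:2]*1000).astype(np.float32))
    if h>w:w,h,a=h,w,a+90
    a=(a+90)%180-90
    return np.array(c)/1000,w,h,np.radians(a),np.median(p[:,2])
E
python3 - <<'E'
from h import *
def L(n):
    c=dict(np.load(f"w{n}.npz"));return c,cloud(c,cam_pose(c,(c["tp"],c["tr"])))
def show(t,bs):
    for b in bs:
        r=rect(b);print(t,len(b),r[0].round(4),"wh",round(r[1],1),round(r[2],1),"yaw",round(r[3],4),"z",r[4].round(4))
c,X=L("s");print("table z",np.median(X[150:170,60:100,2]),X[150:170,60:100,2].std())
show("slat",blobs(X,.014,.03,(.38,.62,.15,.4)))
show("salt",blobs(X,.03,.06,(.6,.8,.2,.45)))
c,X=L("m");
show("cross",blobs(X,.034,.05,(.4,.75,-.2,.12)))
show("low",blobs(X,.017,.026,(.4,.75,-.2,.12)))
show("tray",blobs(X,.009,.05,(.4,.75,-.2,.12)))
c,X=L("t")
show("tongs",blobs(X,.014,.05,(.28,.62,-.5,-.2)))
show("briq",blobs(X,.027,.05,(.6,.75,-.32,-.2)))
show("cap",blobs(X,.033,.05,(.66,.8,-.2,-.08),10))
b=max(blobs(X,.014,.05,(.28,.62,-.5,-.2)),key=len)
# cross-tongs profile
d=rect(b);a=d[3];e=np.array([np.cos(a),np.sin(a)]);f=np.array([-e[1],e[0]])
s=(b[:,:2]-d[0])@e;t=(b[:,:2]-d[0])@f
for k in np.arange(-.13,.14,.015):
    m=(s>k)&(s<k+.008)
    if m.sum():
        tt=np.sort(t[m]);g=np.argmax(np.diff(tt));print((1000*np.array([k,tt[0],tt[g],tt[g+1],tt[-1]])).round(1))
E
```

```text
table z -0.0011200852286845642 0.039911914722379475
slat 1250 [0.4645 0.3353] wh 140.1 18.0 yaw 0.1172 z 0.0173
slat 1015 [0.5304 0.2187] wh 139.8 18.5 yaw -0.0309 z 0.0173
salt 661 [0.673  0.3199] wh 58.3 58.1 yaw 0.3647 z 0.0432
cross 1179 [ 0.5157 -0.012 ] wh 139.7 18.2 yaw 1.4653 z 0.0382
cross 1165 [ 0.6051 -0.0216] wh 139.8 18.3 yaw 1.4641 z 0.0383
cross 100 [ 0.7351 -0.1428] wh 16.7 15.8 yaw -0.0954 z 0.0391
low 119 [0.503  0.0341] wh 17.3 13.7 yaw 1.5523 z 0.0201
low 614 [0.5652 0.0279] wh 72.2 18.0 yaw -0.1041 z 0.0203
low 113 [0.6279 0.0211] wh 17.5 13.4 yaw 1.5464 z 0.0205
low 104 [ 0.4932 -0.0549] wh 17.9 14.0 yaw 1.4323 z 0.0202
low 528 [ 0.5557 -0.0603] wh 72.5 22.2 yaw -0.1413 z 0.0203
low 95 [ 0.6183 -0.0678] wh 17.3 13.9 yaw 1.4776 z 0.0202
low 124 [ 0.7335 -0.1413] wh 30.6 25.6 yaw 0.6248 z 0.0197
tray 1180 [ 0.5604 -0.0168] wh 200.3 200.0 yaw -0.1046 z 0.0128
tray 4094 [ 0.5605 -0.0169] wh 139.8 139.8 yaw 1.4654 z 0.0372
tray 338 [ 0.7327 -0.1409] wh 32.4 27.0 yaw 0.6248 z 0.0231
tongs 1709 [ 0.4331 -0.3468] wh 250.8 75.8 yaw -0.3527 z 0.025
briq 548 [ 0.6573 -0.2538] wh 36.9 36.9 yaw -1.5382 z 0.0313
cap 178 [ 0.7338 -0.1446] wh 16.6 16.5 yaw 0.9488 z 0.0392
[-130.    -9.2   -9.2   -6.9    2.8]
[-115.   -11.2   -9.    -8.3    6. ]
[-100.   -11.4   -6.9    2.8    6.8]
[-85.  -16.9 -11.8   8.4  12.5]
[-70.  -22.2 -14.3  10.2  18.3]
[-55.  -23.3 -14.8  11.5  20.1]
[-40.  -24.2 -15.8  11.8  20.6]
[-25.  -24.9 -16.7  13.6  21.7]
[-10.  -25.5 -17.6  15.3  23. ]
[  5.  -26.7 -18.4  15.6  24. ]
[ 20.  -27.5 -19.3  17.4  25.2]
[ 35.  -27.3 -20.1  18.5  26.1]
[ 50.  -30.9 -25.7  25.3  30.4]
[ 65.  -35.3 -31.3  30.7  34.4]
[ 80.  -35.  -32.7  32.2  34.8]
[ 95.  -37.1 -32.9  32.9  36. ]
[110.  -36.5 -33.8  33.8  37.2]
[125.  -35.  -34.4  37.7  37.7]
```

```bash
cat > place.py <<'E'
from h import *
from cell import manip,cams
TC=np.array([.5605,-.0169]);TY=-.1055;ty=np.array([-np.sin(TY),np.cos(TY)])
def run(xy,yaw,side):
    o=down(yaw);manip.move_pose([*xy,.10],o);manip.set_gripper(.05,20)
    manip.move_linear([*xy,.004],.12);a=manip.state()
    manip.set_gripper(0.0,20);s=manip.state();print("pick",s["clock"],a["tool_pos"].round(4),s["gripper_width"],s["grasp_force"])
    manip.move_linear([*xy,.12],.2)
    t=TC+side*.045*ty;q=down(TY)
    manip.move_pose([*t,.12],q);manip.move_linear([*t,.049],.12);manip.dwell(.15)
    f0=manip.state()["contact_force"][2]
    for z in np.arange(.0475,.039,-.0008):
        manip.move_linear([*t,z],.03);s=manip.state()
        if s["contact_force"][2]-f0>1.2:break
    print("place",z,s["tool_pos"].round(4),t.round(4),s["contact_force"][2]-f0,s["gripper_width"])
    manip.set_gripper(.045);manip.move_linear([*t,.13],.15);print(manip.state()["clock"])
E
python3 - <<'E'
from place import *
run((.5304,.2187),-.0309,1)
manip.move_pose([*(TC+[0,-.06]),.3],down(np.pi/2));manip.dwell(.1)
s=manip.state();c=cams.capture("wrist")
X=cloud(c,cam_pose(c,(s["tool_pos"],s["tcp_rot"])))
for lo,hi in((.034,.045),(.052,.065),(.009,.07)):
  for b in blobs(X,lo,hi,(.4,.7,-.15,.12)):
    r=rect(b);print(lo,len(b),r[0].round(4),round(r[1],1),round(r[2],1),round(r[3],4),((r[0]-TC)@ty).round(4))
E
```

```text
pick 7.9833 [0.5311 0.219  0.0047] 0.017963854480176455 20.000370740890503
place 0.04269999999999999 [0.5653 0.0278 0.0433] [0.5652 0.0278] 5.8494404030804645 0.01766319664323404
13.4667
0.034 195 [0.5222 0.0506] 17.9 14.0 -0.0982 0.0631
0.034 188 [0.6116 0.0411] 17.8 13.6 -0.1025 0.0631
0.034 1250 [ 0.5138 -0.0286] 106.3 18.3 1.4655 -0.0165
0.034 1229 [ 0.6032 -0.038 ] 106.8 19.4 1.482 -0.0165
0.052 2041 [0.5649 0.0286] 140.3 18.2 -0.1049 0.0457
0.009 1732 [ 0.5603 -0.017 ] 200.4 200.4 -0.1054 -0.0001
0.009 6278 [ 0.5603 -0.0168] 140.5 140.3 -0.1028 0.0001
```

```bash
python3 - <<'E'
from place import *
run((.4645,.3353),.1172,-1)
manip.move_pose([*(TC+[0,-.06]),.3],down(np.pi/2));manip.dwell(.1)
s=manip.state();c=cams.capture("wrist");cv2.imwrite("pics/p2.png",c["image"])
X=cloud(c,cam_pose(c,(s["tool_pos"],s["tcp_rot"])))
for lo,hi in((.034,.045),(.052,.065),(.009,.07)):
  for b in blobs(X,lo,hi,(.4,.7,-.15,.12)):
    r=rect(b);print(lo,len(b),r[0].round(4),round(r[1],1),round(r[2],1),round(r[3],4),((r[0]-TC)@ty).round(4))
print(s["clock"])
E
```

```text
pick 18.9917 [0.4651 0.3357 0.0047] 0.018065196281701043 20.000169575214386
place 0.04269999999999999 [ 0.5558 -0.0617  0.0433] [ 0.5558 -0.0616] 5.313304146978758 0.017804616941012572
25.1833
0.034 196 [0.5222 0.0504] 18.0 13.8 -0.1285 0.0629
0.034 190 [0.6117 0.0411] 18.1 13.7 -0.116 0.0631
0.034 902 [ 0.5185 -0.0119] 72.2 26.5 1.4608 0.0005
0.034 879 [ 0.6056 -0.0211] 72.3 21.0 1.4642 0.0006
0.034 137 [ 0.5092 -0.0751] 17.1 13.8 -0.059 -0.0633
0.034 135 [ 0.5981 -0.0844] 17.7 13.2 -0.1291 -0.0632
0.052 2047 [0.5648 0.0285] 139.9 18.1 -0.1049 0.0456
0.052 1669 [ 0.5557 -0.061 ] 139.7 18.4 -0.1036 -0.0443
0.009 1731 [ 0.5603 -0.017 ] 200.5 200.4 1.4653 -0.0001
0.009 6776 [ 0.5602 -0.0168] 140.0 140.0 1.4675 0.0
26.7833
```

View pics/p2.png

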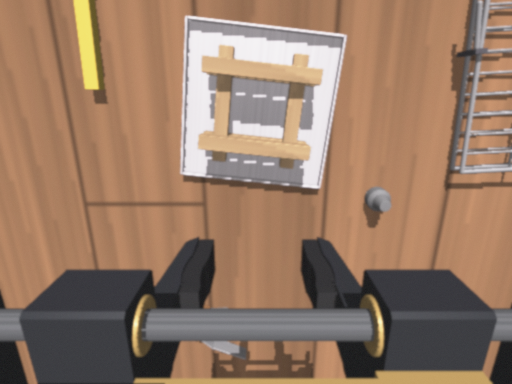

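Tower finished: third-layer slats at rows 70 and 145, undisturbed lower ones. Now the tongs.

```bash
python3 - <<'E'
from h import *
from cell import manip,cams,inverse_kinematics as ik
print([ik((.4605,-.017,z),down(0)) is not None for z in(.15,.2)], ik((.5573,-.2538,.003),down(0)))
g=(.4275,-.3460);o=down(-.34)
manip.move_pose([*g,.10],o);manip.set_gripper(.08,20)
manip.move_linear([*g,.002],.12);manip.set_gripper(.0445,20);s=manip.state()
print(s["tool_pos"],s["gripper_width"],s["grasp_force"],s["clock"])
manip.move_linear([*g,.12],.1);manip.dwell(.2)
s=manip.state();c=cams.capture("wrist");cv2.imwrite("pics/h.png",c["image"])
print(s["gripper_width"],s["grasp_force"],s["contact_force"],s["moment"],s["clock"])
P=cam_pose(c,(s["tool_pos"],s["tcp_rot"]));X=cloud(c,P)
Q=(X-s["tool_pos"])@R.from_rotvec(s["tcp_rot"]).as_matrix()  # tool coords
m=(Q[...,2]>-.06)&(Q[...,2]<.03)&(Q[...,0]>.03)&(Q[...,0]<.16)&(abs(Q[...,1])<.05)
q=Q[m]
for x in np.arange(.04,.14,.01):
    k=q[abs(q[:,0]-x)<.003]
    if len(k):print(round(x,3),len(k),(k[:,1].min()*1e3).round(1),(k[:,1].max()*1e3).round(1),"z top",(np.percentile(k[:,2],10)*1e3).round(1))
E
```

```text
[True, True] [-4.68016643e-01  3.89012101e-01  1.92048061e+00 -4.44089210e-16
  8.32099942e-01  1.10277968e+00]
[ 0.42768456 -0.34624177  0.00221652] 0.04447859771705858 4.937262075138733 30.4917
0.04440009980581833 3.977953901460296 [-0.7411212  -0.35671135 -1.18420386] [0.0698972  0.13667778 0.03719523] 32.025
0.04 728 -24.6 23.3 z top -25.7
0.05 573 -24.6 22.8 z top -22.6
0.06 598 -28.2 26.4 z top -22.6
0.07 628 -32.1 30.1 z top -22.9
0.08 625 -31.7 29.6 z top -23.7
0.09 674 -32.2 30.3 z top -23.7
0.1 724 -32.7 30.6 z top -23.8
0.11 607 -33.4 30.9 z top -23.7
```

View pics/h.png

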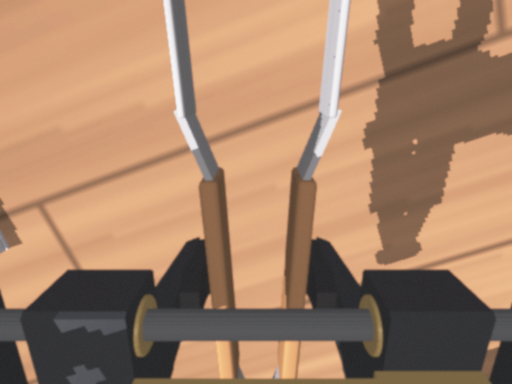

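Tongs held level and straight, jaws open (tips at columns 175 and 340, symmetrical about the tool). Next: the briquette.

```bash
python3 - <<'E'
from h import *
from cell import manip,cams
b=(.5573,-.2548);o=down(0)
manip.move_pose([*b,.12],o);manip.move_linear([*b,.004],.08)
manip.set_gripper(0.0,25);s=manip.state();print(s["tool_pos"],s["gripper_width"],s["grasp_force"],s["contact_force"],s["clock"])
manip.move_linear([*b,.20],.1);manip.dwell(.1)
s=manip.state();print(s["gripper_width"],s["grasp_force"])
c=cams.capture("wrist");cv2.imwrite("pics/b.png",c["image"])
t=(.4605,-.0175);manip.move_pose([*t,.20],o);manip.move_linear([*t,.15],.1);manip.dwell(.3)
s=manip.state();print(s["tool_pos"],s["gripper_width"],s["clock"])
c=cams.capture("side");cv2.imwrite("pics/f.png",c["image"])
E
python3 -c "
import cv2,numpy as np
cv2.imwrite('pics/bf.png',cv2.resize(np.hstack([cv2.imread('pics/b.png'),cv2.imread('pics/f.png')]),(800,300)))"
```

```text
[ 0.5576462  -0.25495685  0.00440315] 0.033692424711336 24.99427023343742 [ 0.20918143  0.38463197 -0.91506462] 34.6667
0.03363176304374499 24.994375789538026
[ 0.46101199 -0.01752374  0.15072623] 0.033456232052794466 38.8833
```

View pics/bf.png

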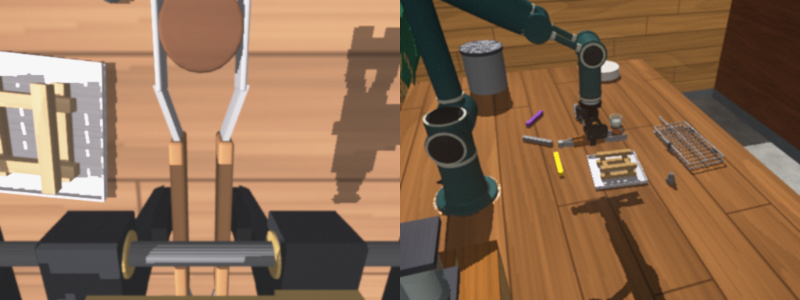

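Left: briquette (200,30) clamped between the jaws; right: tongs over the tower, briquette hidden by the gripper. A check from the wrist.

```bash
python3 - <<'E'
from place import *
s=manip.state();c=cams.capture("wrist")
X=cloud(c,cam_pose(c,(s["tool_pos"],s["tcp_rot"])));im=c["image"].astype(int)
m=(X[...,2]>.165)&(X[...,0]>.53)&(X[...,0]<.62)&(abs(X[...,1]+.017)<.025)&(im[...,2]-im[...,0]>30)
print(m.sum(),X[m].min(0),X[m].max(0),s["grasp_force"],s["gripper_width"])
for b in blobs(X,.05,.065,(.4,.75,-.15,.12)): print(rect(b))
cv2.imwrite("pics/g.png",c["image"])
E
```

```text
9006 [ 0.53087249 -0.03984046  0.17079848] [0.57106314 0.00636026 0.29593048] 24.994408562779427 0.033749036669871973
(array([0.54773706, 0.03060785]), 105.89956665039062, 18.210411071777344, np.float64(-0.09865706889809439), np.float64(0.056258700376523446))
(array([ 0.54363678, -0.06106771]), 116.07760620117188, 15.629495620727539, np.float64(-0.10171371203923284), np.float64(0.05626767274031244))
```

View pics/g.png

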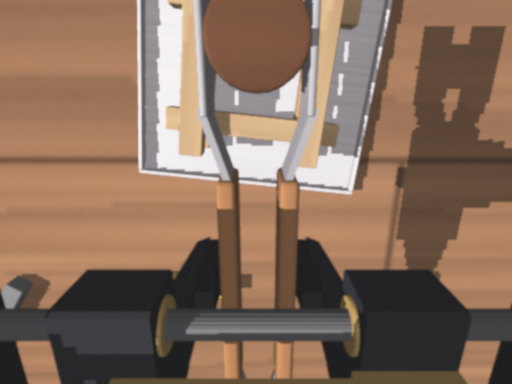

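The briquette (257,38) is firmly in the jaws above the tower's middle, and both upper slats are in place.

```bash
python3 -c "
from cell import order
print(order.close_job())"
```

```text
the job is handed in; nothing more can be done
None
```

The job is handed in at about 39 s on the robot clock: the third layer is laid within 1 mm of line, and the tongs hold the briquette over the tower's middle, about 9 cm clear by the commanded height.

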